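Swap the filter cassette of the powder suction unit

ROBOT

A 6-joint arm with a two-finger parallel gripper is mounted at the origin on the work surface. World frame = base frame: x ahead of the robot, y to its left, z up, the work surface at z = 0. Lengths are in m, angles in rad, forces in N, time in s.
With the tool pointing down it reaches from about 0.4 to 0.925 m from the base axis. Payload 12.5 kg.
Tool frame: the origin (TCP) lies midway between the tips of the shut fingers; the grasp point (between the pads) lies 19 mm behind it; z points along the fingers, y is the direction in which the jaws open and shut (so a half turn about z gives the same grasp; the last joint's range is limited). The gripper opens to 95 mm and grips with 3 to 60 N. Pads are 20 mm wide; open, the fingers measure 119 mm over their backs; the gripper's body (75 mm by 180 mm) begins 59 mm behind the grasp point.
Start: joints at [-1.234, 0.491, 1.559, -0, 1.092, -0.106], TCP at [0.268, -0.565, 0.175] pointing down, gripper open.
Joint ranges: [-3.1, 3.1], [-0.84, 2.19], [0.05, 2.79], [-1.13, 4.28], [0.06, 2.93], [-2.69, 2.69]. Speed limits (rad/s): [2.22, 2.22, 2.79, 3.14, 3.14, 3.14].

INTERFACE

Orientations are given as a 3x3 rotation matrix whose columns are the frame's x, y, z axes.
In Python, from plant import * gives the robot as it stands.
- The arm moves only by the tool servo_tool, never from a script. Its argument "steps" is a list of rows, each a list of 5 numbers: the closure, from -1 (fully open) to 1 (shut), so that 0 is half open, then the shift along the tool's x, y, z as a fraction of full scale, then the turn about the tool's z as a fraction of full scale. A call has 1 to 20 rows; each row shifts and turns the commanded pose from where the row before left it, along the tool's axes as they then stand; what a row does not reach is not made up. Full scale, the value 1, is 0.03 m for a shift and 0.15 rad for a turn. A row lasts 1/8 s, in which the tool goes at most 62.5 mm and 10.7 degrees, less where a joint would pass 70% of its speed; a pose out of reach is approached as far as the arm can. A call with a number of a shift or a turn outside -1 to 1 is refused whole. A call with a gripper value outside its range is refused whole. The fingers move at their own pace and stop on an object; "squeeze" is the grip in N (left out, the last holds). Time passes only in rows, so rows that do not move let the fingers close. It gives the time, the measured TCP pose, the force and the opening at its end, in the units of the state.
- sense(): the state, without advancing time (a new reading comes with each control period).
- camera(name): name is "scene" or "top"; returns (picture, depth): 420x560x3 uint8, red, green, blue; 420x560 float32, m along the optical axis (not along the pixel's ray), 0 where there is no reading.
- camera_info(name): a dict with "vertical_fov" (degrees; the focal length in pixels is half the picture's height over the tangent of half this angle, whatever the lens; pixels are square), "cx", "cy" (the principal point, pixels), "rvec" (rotation vector, rad) and "tvec" (3), from world to camera coordinates, as OpenCV has them. Camera axes: x right, y down, z forward; pixel columns grow to the right and rows downward; lengths in m; the calibration is good to about 2 mm. A picture is of the moment at which its call begins. camera_info takes no time and is no camera call.
- job_done(): hands the job in, once; it reports no verdict.
Trained networks look in the newest picture that a camera, given by its name, has taken for a name from the list of things; names that differ only in an ending like _2 or _b are one class to them, and where a whole thing is asked for, a point or a joint stands for the part that bears it (a point fixed in the world has none). Each returns a list of dicts, best first, with "score" (0 to 1); they miss things now and then, are a little off and sometimes report something else, mostly with a low value. They report only what shows in the picture. A call takes as long as a camera call. They do not tell look-alikes from the thing itself.
- recognise(camera, name): "uv" ([column, row] in pixels, amid what is visible of it).
The state is a dict: "t": time; "qpos": joint angles; "qvel": joint speeds; "tau": joint torques, N m; "tcp_pos": TCP position; "tcp_rot": TCP orientation; "contact_force": force on the tool from outside, world axes, zero at the start; "torque": the same for the moment, N m; "gripper_width": finger opening in m.
Only numpy, scipy, OpenCV 4.12 (cv2) and the standard library are available. Lean on these libraries where they do the work, as an engineer would, in place of code of your own. Each camera call takes 0.05 s, during which the arm holds its last target. There are 200 camera calls.

TASK

Change the filter in the suction unit on the extinguisher service bench: press the ejector rod fully in to drive the old cassette out of its sloping bay, and put the old cassette into the open steel tray. Then slide the fresh cassette from the bench into the bay until it is fully home against the end wall and the spring catch has clicked out behind its corner lug. Let go of everything and leave the other things on the bench where they are.

Things in the scene. Friction and masses are not known exactly. Their poses are not given: they have to be found in the camera images.
- bay: Sloping aluminium bay on the red suction unit (fixed), facing away from the robot. Origin: on the floor under the centre of a home cassette. z is square to the floor, leaning 25 deg from vertical away from the robot; x points up the slope, to the robot; y runs level towards the end wall: cassettes slide in along +y. Floor x -56 to 56, y -132 to 63 mm. A housing 200 mm high begins 78 mm (level) along x.
- bay_home (a point): Bay point x 0, y 0, z 40 mm, bay axes: where the centre point of a fully home cassette lies (or up to 2 mm down the slope: its lower edge rests on a ledge 12 mm high with inner face at x = -42 mm, along the whole bay).
- bay_load (a point): Bay point x 0, y -66, z 40 mm, bay axes. With its centre point here a cassette lies on the open floor (2 mm clear of the ledge; nothing beside it up the slope), its leading end just short of the catch and guides; it is laid here, then slid 66 mm along +y to be home. From here outward it can also be lifted off.
- bay_wall (a point): Bay point at the top of the end wall's inner face (x 0, y 55, z 22 mm), the stop of a home cassette. Next to it are the guides: upper guide face at x = 42 mm, y 31 to 55; lips 22 to 26 mm above the floor reach 8 mm inward over both cassette edges from y = 26 (lower) and 31 (upper) to 55, so a cassette cannot be lifted out or laid in at home: it must slide.
- catch (a joint): Spring catch in the bay's upper side: steel nose with two 30 deg slopes, tip at x 33, y 17 mm of the bay, z 2 to 16. Value in m: 0 = sprung out, to 0.010 = pushed up the slope. A passing lug pushes it 5 to 7 mm aside (2 to 5 N spring; sliding a cassette past takes 5 to 15 N). It clicks out behind the leading lug, into the waist, when the cassette is nearly home; about 4 mm of play remains.
- rod (a joint): Ejector rod, 12 mm thick steel, through the end wall at x 25, z 11 mm of the bay, with a black knob outside (36 mm diameter, 12 mm thick). Value in m: 0 = out, 0.060 = fully in (along the bay's -y). A light spring (1 to 3 N) brings it back out. Driving out a cassette takes 6 to 18 N; fully in, the cassette is 59 mm short of home, free of lips and catch, resting on the slope.
- rod_knob (a point): Centre of the knob's outer face, the face to be pushed along the bay's -y; bay axes. Nothing stands below or around it within 40 mm.
- spent_c (a point): Centre point of the old cassette, at first home in the bay: grey plastic plate 110 (its y) x 80 (its x) x 18 mm; both long sides cut in 10 mm over the middle 54 mm, leaving four 28 mm rounded lugs. Across the middle an upright grip rib: 50 mm along x, 14 mm thick along y, top 55 mm above the underside. The point is on the rib, 40 mm above the underside centre. z square to the plate. 350 g.
- fresh_c (a point): Centre point (on the rib, 40 mm above the underside centre) of the fresh cassette, of the very same shape and axes as the old one, lying flat on the bench, rib up. Home in the bay its axes lie along the bay's (or half a turn about z).
- tray: Open steel tray for old cassettes (fixed), 170 mm (x) by 150 mm (y) outside, 45 mm high, walls and floor 4 mm. Origin at the centre of its underside, z up.
- wrench: Bystander: open-ended wrench, 180 mm, lying on the bench; origin at its underside centre.
- valve_head: Bystander: brass valve head, 48 mm diameter, 60 mm high.
- jar: Bystander: white jar with steel cap, 60 mm diameter, 70 mm high.
- gas_cartridge: Bystander: upright steel gas cartridge, 40 mm diameter, 130 mm high.
- screwdriver: Bystander: screwdriver, 200 mm, lying on the bench.
There are look-alikes about, which are no part of the job. Leave any red or turquoise look-alike of the part that bears spent_c alone.

How it is judged:
On the way, in this order (a step that is already met when the one before it is completed fails the run):
1. the ejector rod is pressed in and has driven the old cassette clear of lips and catch (value of joint rod above 0.054 m and y of spent_c in the frame of bay between -0.08 and -0.052 m), for 0.1 s.
2. the fresh cassette, sliding in, pushes the spring catch aside (value of joint catch above 0.0035 m and y of fresh_c in the frame of bay above -0.05 m and distance between fresh_c and bay_home below 0.055 m), for 0.05 s.
At the end, for the whole second after the job is handed in: Fresh cassette home in the bay (within 6 mm of its stop, centre within 8 mm of the home point, flat within 0.08 rad), catch sprung out behind its lug (within 2 mm); old cassette in the tray (centre point inside the walls, under 70 mm above the bench); both at rest (y of fresh_c in the frame of bay above -0.006 m and distance between fresh_c and bay_home below 0.008 m and angle between the z axis of fresh_c and the z axis of bay, either way round below 0.08 rad and value of joint catch below 0.002 m and linear speed of each of fresh, spent below 0.02 m/s and x of spent_c in the frame of tray between -0.075 and 0.075 m and y of spent_c in the frame of tray between -0.065 and 0.065 m and height (world z) of spent_c below 0.07 m); the robot touches nothing.
It fails at once if a bystander is moved more than 30 mm (distance of any of wrench, valve_head, jar, gas_cartridge, screwdriver from where it was at the start of the episode above 0.03 m).
It also fails if it takes over 69 s, if anything falls off the work surface, if the arm or the gripper's body presses on something with over 40 N, if the wrist force passes 120 N, or if a joint passes its speed limit or range.

## Working session

There is one attempt and no reset: what is moved stays moved. The work goes in short steps, Python scripts to look and compute and a tool call to move; the robot and the scene stay as the last step left them, time stands still between calls to the robot, and variables do not carry over. Pictures are saved under pics/ and viewed, about 8 in all and at most 12, crops included, and the job is handed in when it is done.

Besides the shell and the picture viewer there is one more tool, called after ">>>" as a command line: name --pt "numbers of a row" for each row, then --argument value for the rest. servo_tool: Moves the arm, as the interface text tells. Shift numbers are shares of 0.03 m and turn numbers shares of 0.15 rad, none past 1 either way. Its arguments: {"type":"object","properties":{"steps":{"type":"array"},"squeeze":{"type":"number"}},"required":["steps"]}

```bash
mkdir -p pics; cat > h.py <<'E'
from plant import *
import numpy as np, cv2
def cam(n):
    i=camera_info(n); R,_=cv2.Rodrigues(np.array(i["rvec"],float)); t=np.array(i["tvec"],float).ravel()
    f=210/np.tan(np.radians(i["vertical_fov"])/2); return R,t,f,i["cx"],i["cy"]
def cloud(n,d):
    R,t,f,cx,cy=cam(n); v,u=np.mgrid[0:420,0:560]
    P=np.stack([(u-cx)/f*d,(v-cy)/f*d,d],-1)
    W=(P-t)@R; W[d==0]=np.nan; return W
def proj(n,p):
    R,t,f,cx,cy=cam(n); c=np.atleast_2d(p)@R.T+t
    return np.c_[c[:,0]/c[:,2]*f+cx,c[:,1]/c[:,2]*f+cy]
def shot(n,tag):
    im,d=camera(n); np.savez(f"pics/{tag}.npz",im=im,W=cloud(n,d)); cv2.imwrite(f"pics/{tag}.png",im[:,:,::-1]); return im,cloud(n,d)
E
python3 - <<'E'
from h import *
for n in("scene","top"):
    im,W=shot(n,n+"0"); print(n,camera_info(n))
    for k in "bay rod_knob spent_c fresh_c tray wrench valve_head jar gas_cartridge screwdriver catch rod".split():
        for r in recognise(n,k)[:4]:
            u,v=map(int,r["uv"]); print(k,round(r["score"],2),u,v,W[v,u].round(3))
print(sense())
E
```

```text
scene {'vertical_fov': 48.84962188222788, 'cx': 282.04251597853545, 'cy': 211.81762841292507, 'rvec': array([ 2.19221684,  0.91712694, -0.36674747]), 'tvec': array([-0.42142616, -0.25580823,  1.58513496])}
bay 0.56 270 180 [0.526 0.022 0.118]
rod_knob 0.51 235 205 [ 0.526 -0.104  0.108]
spent_c 0.83 273 187 [0.535 0.025 0.096]
spent_c 0.74 173 204 [ 0.365 -0.191  0.059]
fresh_c 0.68 328 150 [0.469 0.339 0.023]
fresh_c 0.43 265 177 [0.481 0.045 0.088]
tray 0.86 129 267 [ 0.428 -0.38   0.006]
tray 0.6 210 297 [ 0.705 -0.329  0.107]
wrench 0.58 284 269 [ 0.708 -0.104  0.008]
valve_head 0.56 345 239 [0.77  0.056 0.047]
jar 0.69 351 212 [0.72  0.142 0.051]
gas_cartridge 0.59 208 295 [ 0.706 -0.333  0.119]
gas_cartridge 0.45 345 240 [0.772 0.055 0.046]
screwdriver 0.78 385 191 [0.721 0.304 0.028]
catch 0.55 258 177 [0.487 0.014 0.109]
rod 0.76 235 202 [ 0.44  -0.036  0.016]
rod 0.58 209 296 [ 0.706 -0.331  0.114]
rod 0.35 343 238 [0.765 0.054 0.049]
top {'vertical_fov': 55.79840088106132, 'cx': 278.170089660646, 'cy': 208.17228893469056, 'rvec': array([ 2.17088709, -2.15548615,  0.05886902
[... 898 characters left out ...]
  2.77872916e-05,
        1.09168614e+00, -1.05600643e-01]), 'qvel': array([ 0.00050713, -0.00130335, -0.00158034,  0.00037567,  0.00118381,
       -0.00060532]), 'tau': array([ 4.90206494e-04, -6.12470055e+01, -2.58432502e+01,  6.93023228e-02,
        4.46768152e-02, -6.15296426e-05]), 'tcp_pos': array([ 0.26781936, -0.56475824,  0.17547676]), 'tcp_rot': array([[ 9.03573578e-01,  4.28432940e-01,  7.15861073e-05],
       [ 4.28432946e-01, -9.03573568e-01, -1.29669097e-04],
       [ 9.12880189e-06,  1.47835417e-04, -9.99999989e-01]]), 'contact_force': array([ 0.14730157, -0.08174035, -0.13594424]), 'torque': array([-0.00461831, -0.02241489,  0.02175611]), 'gripper_width': 0.09504884386969473}
```

```bash
ls . pics; ls -la *.py
```

```text
.:
h.py
pics

pics:
scene0.npz
scene0.png
top0.npz
top0.png
-rw-r--r-- 1 agent agent 662 Dec  4 17:35 h.py
```

View pics/scene0.png

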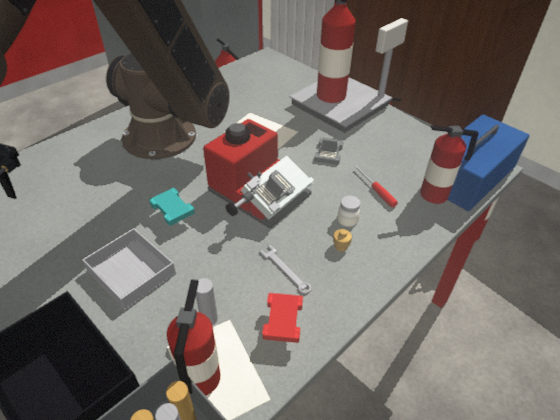

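View pics/top0.png

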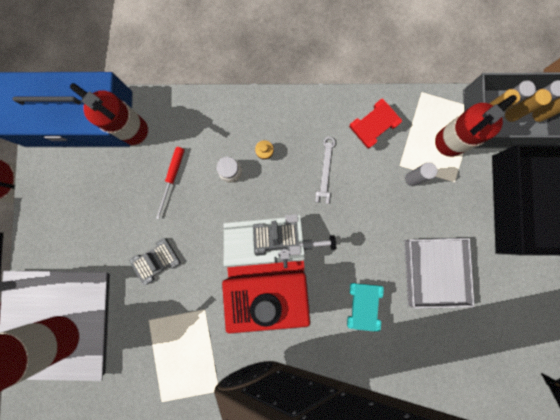

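The scene picture shows grey cassette in the bay at (270,185), a second grey one on the bench at (328,150), and look-alikes in turquoise at (172,204) and red at (283,316). In the top view these four sit at (273,237), (155,260), (365,307) and (376,124). The old cassette is the grey one in the bay and the fresh one is the grey one on the bench. The knob is at top (335,242) and the tray at (441,271).

```bash
python3 - <<'E'
from h import *
D={n:np.load(f"pics/{n}0.npz") for n in("top","scene")}
W=D["top"]["W"]; 
# bay floor plane
for n,reg in(("top",(slice(228,258),slice(228,246))),):
    P=D[n]["W"][reg].reshape(-1,3); P=P[~np.isnan(P[:,0])]
    for _ in range(4):
        c=P.mean(0); nrm=np.linalg.svd(P-c)[2][2]; nrm*=np.sign(nrm[2]); e=(P-c)@nrm; P=P[abs(e)<max(2*e.std(),.001)]
    print(n,len(P),c,nrm,np.degrees(np.arccos(nrm[2])),np.degrees(np.arctan2(nrm[1],nrm[0])),e.std())
def rect(n,box,zr):
    P=D[n]["W"].reshape(-1,3); m=(P[:,0]>box[0])&(P[:,0]<box[1])&(P[:,1]>box[2])&(P[:,1]<box[3])&(P[:,2]>zr[0])&(P[:,2]<zr[1])
    P=P[m]; (c,s,a)=cv2.minAreaRect(P[:,:2].astype(np.float32)); print(n,zr,len(P),np.round(c,4),np.round(s,4),round(a,1),"zmed",np.median(P[:,2]).round(4),"mean",P.mean(0).round(4))
for n in D:
    print("fresh"); rect(n,(.38,.56,.25,.44),(.009,.07)); rect(n,(.38,.56,.25,.44),(.045,.07)); rect(n,(.38,.56,.25,.44),(.010,.025))
    print("tray"); rect(n,(.3,.55,-.52,-.3),(.036,.055)); rect(n,(.3,.55,-.52,-.3),(.0305,.055))
print("bench z",np.nanmedian(W[190:210,260:300,2]), np.nanmedian(D["scene"]["W"][330:345,235:250,2]))
a=D["top"]["im"][200:350,130:360]; b=D["scene"]["im"][110:230,190:350]
a=cv2.resize(a,None,fx=3,fy=3,interpolation=3)[:, :]; b=cv2.resize(b,None,fx=4,fy=4,interpolation=3)
cv2.imwrite("pics/cropb.png",b[:,:,::-1]); cv2.imwrite("pics/cropa.png",a[:,:,::-1])
E
```

```text
top 470 [0.51238946 0.12631795 0.06618242] [0.42260655 0.0534245  0.90473727] 25.21207887440968 7.204921062816044 0.0012717398607091726
fresh
top (0.009, 0.07) 1158 [0.4618 0.3504] [0.0801 0.1123] 32.8 zmed 0.0181 mean [0.4623 0.3478 0.0223]
top (0.045, 0.07) 131 [0.4618 0.3498] [0.0496 0.0157] 30.9 zmed 0.0537 mean [0.4624 0.3491 0.0532]
top (0.01, 0.025) 972 [0.4618 0.3504] [0.0801 0.1123] 32.8 zmed 0.0176 mean [0.4623 0.348  0.0176]
tray
top (0.036, 0.055) 557 [ 0.4415 -0.3842] [0.1706 0.1519] 1.9 zmed 0.0428 mean [ 0.4359 -0.3875  0.0425]
top (0.0305, 0.055) 690 [ 0.4415 -0.3842] [0.1706 0.1519] 1.9 zmed 0.0421 mean [ 0.4345 -0.3882  0.0408]
fresh
scene (0.009, 0.07) 522 [0.4573 0.3614] [0.0799 0.1417] 32.9 zmed 0.0214 mean [0.4734 0.3394 0.0271]
scene (0.045, 0.07) 83 [0.4636 0.3529] [0.0488 0.0227] 36.0 zmed 0.055 mean [0.4658 0.35   0.0537]
scene (0.01, 0.025) 340 [0.4637 0.3515] [0.0799 0.117 ] 32.9 zmed 0.0199 mean [0.4765 0.3356 0.0193]
tray
scene (0.036, 0.055) 767 [ 0.4427 -0.3826] [0.175  0.1513] 1.7 zmed 0.0442 mean [ 0.4454 -0.3833  0.0435]
scene (0.0305, 0.055) 1014 [ 0.4427 -0.3826] [0.175  0.1513] 1.7 zmed 0.0418 mean [ 0.4454 -0.3837  0.041 ]
bench z -0.0009908483601984552 0.0016867055549936634
```

View pics/cropb.png

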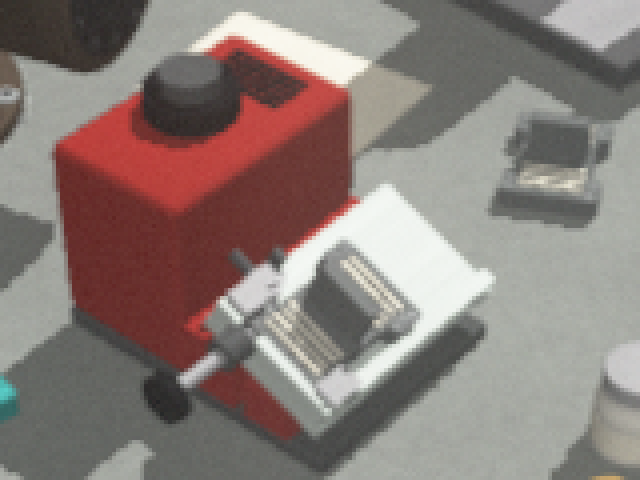

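The crop confirms the choice: a grey cassette in the bay with the knob to its left, and an identical grey one on the bench at upper right.

```bash
cat >> h.py <<'E'
def axes(psi):
    s,c=np.sin(np.radians(25)),np.cos(np.radians(25)); a,b=np.cos(psi),np.sin(psi)
    return np.array([[-c*a,-c*b,s],[b,-a,0],[s*a,s*b,c]]).T  # columns x,y,z
E
python3 - <<'E'
from h import *
D={n:np.load(f"pics/{n}0.npz") for n in("top","scene")}
psi=np.radians(5); c=np.array([.51239,.12632,.06618])
for it in range(3):
  for n in D:
    A=axes(psi); Q=(D[n]["W"].reshape(-1,3)-c)@A
    Q=Q[~np.isnan(Q[:,0])]
    q=Q[(abs(Q[:,0])<.1)&(Q[:,1]>-.1)&(Q[:,1]<.3)]
    r=q[(q[:,2]>.045)&(q[:,2]<.065)&(abs(q[:,1]-.1)<.06)&(abs(q[:,0])<.05)]; R=cv2.minAreaRect(r[:,:2].astype(np.float32))
    f=q[(abs(q[:,2])<.004)&(q[:,1]<.03)]; F=cv2.minAreaRect(f[:,:2].astype(np.float32))
    print(n,round(np.degrees(psi),2),"rib",len(r),np.round(R[0],4),np.round(R[1],4),round(R[2],1),r[:,2].max().round(4),np.median(r[:,2]).round(4),"floor",np.round(F[0],4),np.round(F[1],4),round(F[2],1),np.median(f[:,2]).round(4))
    l=q[(q[:,2]>.006)&(q[:,2]<.02)&(q[:,1]<.03)&(q[:,0]<0)]
    fl=q[(abs(q[:,2])<.006)&(q[:,1]<.05)]
    if len(l)>5:
        k=np.polyfit(l[:,1],l[:,0],1); print("  ledge",len(l),k.round(4),l[:,0].min(),l[:,0].max())
    for y in np.arange(-.05,.04,.02):
        s=fl[abs(fl[:,1]-y)<.01]; print("   y",round(y,2),np.percentile(s[:,0],[1,99]).round(4) if len(s) else None, s[:,2].mean().round(4))
    print("   floor ymin",np.percentile(fl[:,1],1))
  psi+=np.radians(2)
# knob: dark near knob
for n in D:
    W=D[n]["W"];im=D[n]["im"].astype(int)
    m=(im.max(2)<60)&(W[...,0]>.45)&(W[...,0]<.6)&(W[...,1]<-.06)&(W[...,1]>-.18)&(W[...,2]>.05)
    P=W[m]; print(n,"knob",len(P),P.mean(0).round(4),P.min(0).round(4),P.max(0).round(4))
E
```

```text
top 5.0 rib 122 [0.0009 0.0981] [0.0499 0.0141] 0.9 0.0588 0.0555 floor [ 0.0237 -0.0012] [0.1307 0.0619] 0.5 0.0
  ledge 128 [-0.0167 -0.0445] -0.0528511585572136 -0.0377045879320449
   y -0.05 None nan
   y -0.03 [-0.0396  0.0591] -0.0001
   y -0.01 [-0.0403  0.0594] -0.0002
   y 0.01 [-0.041   0.0871] 0.0002
   y 0.03 [-0.0403  0.0591] 0.0002
   floor ymin -0.03169830493336723
scene 5.0 rib 132 [-0.0007  0.0966] [0.0504 0.0188] 1.5 0.0636 0.0569 floor [ 0.0186 -0.0044] [0.1448 0.0639] 0.8 0.0022
  ledge 105 [ 0.1006 -0.0392] -0.054497684992823814 -0.0017259168583365174
   y -0.05 None nan
   y -0.03 [-0.0527  0.0819] 0.0028
   y -0.01 [-0.0534  0.0892] 0.0027
   y 0.01 [-0.0536  0.0896] 0.0025
   y 0.03 [-0.0535  0.0893] 0.0028
   floor ymin -0.034082100943531486
top 7.0 rib 120 [0.004  0.0988] [0.0141 0.0499] 89.1 0.0573 0.0542 floor [ 0.0237 -0.0015] [0.0626 0.1308] 89.1 0.0
  ledge 126 [ 0.017  -0.0445] -0.052258395217031385 -0.03792510074759082
   y -0.05 None nan
   y -0.03 [-0.0406  0.0589] 0.0002
   y -0.01 [-0.0405  0.0583] 0.0
   y 0.01 [-0.0405  0.0873] 0.0001
   y 0.03 
[... 804 characters left out ...]
0006
   floor ymin -0.03316229184208047
scene 9.0 rib 117 [0.005  0.0979] [0.0187 0.0488] 87.9 0.0608 0.0543 floor [ 0.0185 -0.0034] [0.0673 0.1447] 88.0 0.0022
  ledge 98 [-0.0254 -0.0398] -0.053319564963796466 -0.00025675523730061975
   y -0.05 None nan
   y -0.03 [-0.0522  0.0864] 0.0033
   y -0.01 [-0.0541  0.0892] 0.0028
   y 0.01 [-0.0527  0.09  ] 0.0024
   y 0.03 [-0.0513  0.0915] 0.0024
   floor ymin -0.035024809719392674
top knob 67 [ 0.5153 -0.1085  0.101 ] [ 0.4995 -0.1141  0.088 ] [ 0.5307 -0.1026  0.1074]
scene knob 96 [ 0.5194 -0.1121  0.0946] [ 0.5003 -0.1166  0.0749] [ 0.5351 -0.1059  0.1111]<stdin>:17: RuntimeWarning: Mean of empty slice.
  ret = ret.dtype.type(ret / rcount)
```

```bash
cat >> h.py <<'E'
PSI=np.radians(6); A=axes(PSI); O=np.array([.51239,.12632,.06618])+A@[.0025,.0988,.001]
def b2w(p): return O+A@np.asarray(p,float)
def w2b(p): return (np.asarray(p)-O)@A
def go(target,yaw_deg=6,s=None):
    s=s or sense(); R=s["tcp_rot"]; y=np.degrees(np.arctan2(R[1,0],R[0,0])); Ry=lambda a:np.array([[np.cos(a),np.sin(a),0],[np.sin(a),-np.cos(a),0],[0,0,-1]])
    d=np.asarray(target)-s["tcp_pos"]
    print("yaw",round(y,2),"turn units",round(np.radians(y-yaw_deg)/.15,3),"shift units in FINAL-yaw axes",(Ry(np.radians(yaw_deg)).T@d/.03).round(3),"now axes",(R.T@d/.03).round(3))
E
python3 - <<'E'
from h import *
print("O",O)
D={n:np.load(f"pics/{n}0.npz") for n in("top","scene")}
for n in D:
    W=D[n]["W"];im=D[n]["im"].astype(int)
    m=(im.max(2)<60)&(W[...,0]>.45)&(W[...,0]<.6)&(W[...,1]<-.06)&(W[...,1]>-.18)&(W[...,2]>.05)
    Q=w2b(W[m]); print(n,Q.mean(0).round(4),np.percentile(Q,[3,97],axis=0).round(4))
    Wf=W.reshape(-1,3); Q=w2b(Wf); m=(abs(Q[:,0])<.07)&(Q[:,1]<.07)&(Q[:,1]>-.14)&(Q[:,2]>-.01)&(Q[:,2]<.1); print("max height of bay stuff",np.percentile(Wf[m][:,2],99.8), "rib top centre",)
K=b2w([.025,.1775,.011]); print("knob face pred",K)
T=b2w([.025,.2225,.011]); T[2]=K[2]-.012; T-=0; print(T); go(T)
E
```

```text
O [0.52088436 0.02786857 0.06814285]
top [0.0319 0.135  0.0214] [[0.0158 0.1303 0.0083]
 [0.0431 0.1404 0.0282]]
max height of bay stuff 0.12583366034532698 rib top centre
scene [0.0258 0.1391 0.0172] [[ 0.0108  0.1343 -0.0016]
 [ 0.0402  0.1419  0.0304]]
max height of bay stuff 0.1285734376985716 rib top centre
knob face pred [ 0.52152792 -0.1505415   0.0886777 ]
[ 0.5262317  -0.19529499  0.0766777 ]
yaw 25.37 turn units 2.254 shift units in FINAL-yaw axes [  9.854 -11.348   3.293] now axes [13.059 -7.438  3.292]
```

>>> servo_tool --pt "1 0 0 0 0.75" --pt "1 0 0 0 0.75" --pt "1 0 0 0 0.75" --pt "1 0.758 -0.972 0 0" --pt "1 0.758 -0.972 0 0" --pt "1 0.758 -0.972 0 0" --pt "1 0.758 -0.972 0 0" --pt "1 0.758 -0.972 0 0" --pt "1 0.758 -0.972 0 0" --pt "1 0.758 -0.972 0 0" --pt "1 0.758 -0.972 0 0" --pt "1 0.758 -0.972 0 0" --pt "1 0.758 -0.972 0 0" --pt "1 0.758 -0.972 0 0" --pt "1 0.758 -0.972 0 0" --pt "1 0.758 -0.972 0 0" --pt "1 0 0 0.82 0" --pt "1 0 0 0.82 0" --pt "1 0 0 0.82 0" --pt "1 0 0 0.82 0" --squeeze 30

```text
t: 3.8
tcp_pos: [0.5221, -0.1567, 0.0764]
tcp_rot: [[0.994, 0.105, 0.0], [0.105, -0.994, -0.0], [0.0, 0.0, -1.0]]
contact_force: [1.3, 0.7, -0.3]
gripper_width: 0.0005
```

```bash
python3 - <<'E'
from h import *
s=sense(); print(s["t"],s["tcp_pos"],w2b(s["tcp_pos"]),s["contact_force"],s["gripper_width"])
T=b2w([.025,.184,.011]); T[2]-=.012; go(T)
im,W=shot("scene","s1"); cv2.imwrite("pics/s1c.png",cv2.resize(im[90:290,120:380],None,fx=3,fy=3)[:,:,::-1])
E
```

```text
3.8 [ 0.5220614  -0.1566772   0.07636886] [ 0.01989848  0.18365785 -0.00020241] [ 1.29787068  0.66605294 -0.30898967] 0.00047502995249426095
yaw 6.04 turn units 0.004 shift units in FINAL-yaw axes [ 0.004  0.011 -0.01 ] now axes [ 0.004  0.011 -0.01 ]
```

View pics/s1c.png

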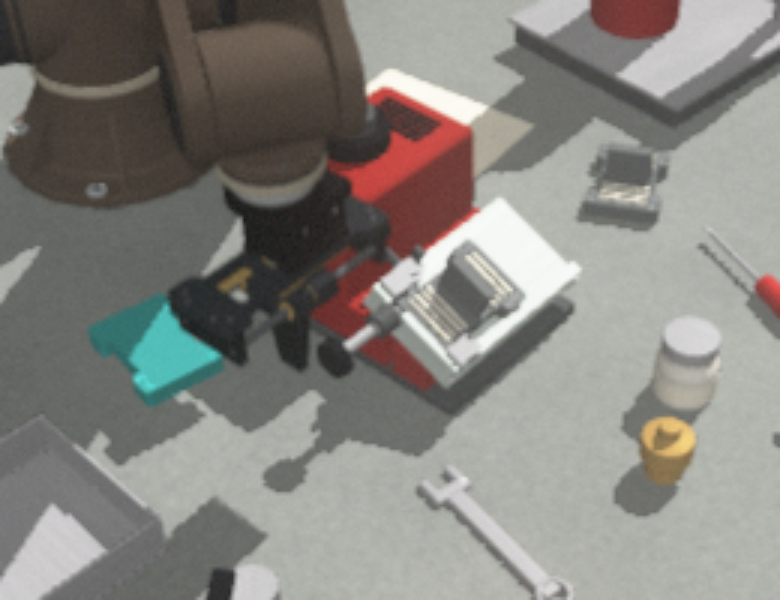

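The shut fingers stand square in front of the knob (crop about (335,355)) with a clear gap, so I push now.

>>> servo_tool --pt "1 0 -0.4 0 0" --pt "1 0 -0.4 0 0" --pt "1 0 -0.3 0 0" --pt "1 0 -0.3 0 0" --pt "1 0 -0.3 0 0" --pt "1 0 -0.3 0 0" --pt "1 0 -0.3 0 0" --pt "1 0 -0.3 0 0"

```text
t: 4.85
tcp_pos: [0.5137, -0.0785, 0.077]
tcp_rot: [[0.994, 0.105, 0.0], [0.105, -0.994, -0.0], [0.0, 0.0, -1.0]]
contact_force: [0.2, 0.4, 0.1]
gripper_width: 0.0001
```

>>> servo_tool --pt "1 0 -0.2 0 0" --pt "1 0 -0.2 0 0"

```text
t: 5.1
tcp_pos: [0.5125, -0.0668, 0.077]
tcp_rot: [[0.994, 0.105, 0.0], [0.105, -0.994, -0.0], [0.0, 0.0, -1.0]]
contact_force: [0.2, 0.5, 0.5]
gripper_width: 0.0004
```

```bash
python3 - <<'E'
from h import *
s=sense(); print(s["t"],w2b(s["tcp_pos"]),s["contact_force"])
im,W=shot("scene","s2"); cv2.imwrite("pics/s2c.png",cv2.resize(im[90:290,120:380],None,fx=3,fy=3)[:,:,::-1])
E
```

```text
5.1 [0.02030162 0.09329657 0.00033348] [0.186472   0.51648621 0.48060045]
```

View pics/s2c.png

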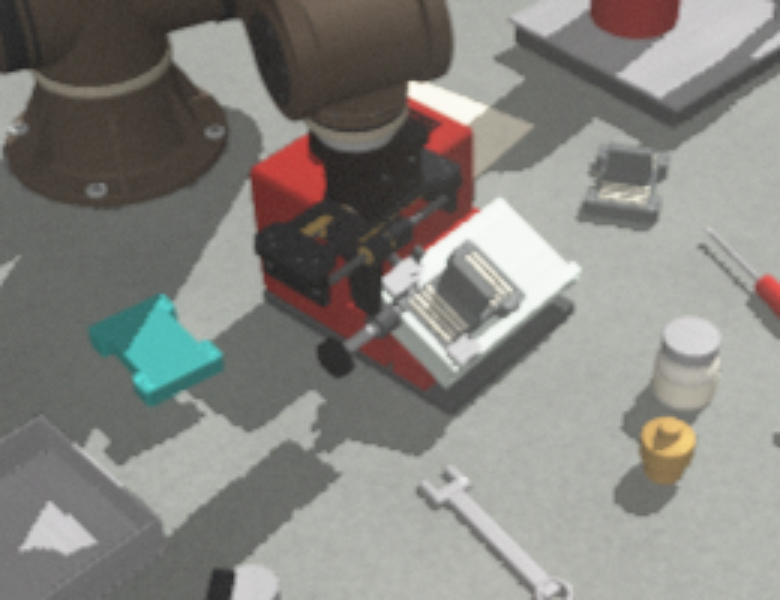

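The fingers went past on the robot side. The knob is still out at crop (335,355) and the contact force is nil. I'll measure the knob again before retrying.

```bash
python3 - <<'E'
from h import *
s=sense(); p=s["tcp_pos"]; print("tcp px scene",proj("scene",p), "crop", (proj("scene",p)-[120,90])*3)
d1=np.load("pics/s2.npz"); W=d1["W"]; im=d1["im"].astype(int)
# knob in s2 at px
u,v=120+335//3,90+355//3; print("knob px",u,v)
m=(im.max(2)<70); sub=np.zeros_like(m); sub[v-9:v+10,u-9:u+10]=1
P=W[m&sub]; print(len(P),np.nanmedian(P,0),np.nanpercentile(P,[5,95],axis=0))
print("bay",np.nanmedian(w2b(P),0), np.nanpercentile(w2b(P),[5,95],axis=0))
print("knob pred px",proj("scene",b2w([.025,.142,.011])),proj("scene",b2w([.025,.130,.011])))
t,Wt=shot("top","t2"); print("tcp px top",proj("top",p),"knob pred top",proj("top",b2w([.025,.142,.011])))
for uv in ((111+120,208),(232,212),(228,206)): print(uv,W[uv[1],uv[0]])
a=t[215:295,270:370]; cv2.imwrite("pics/t2c.png",cv2.resize(a,None,fx=7,fy=7,interpolation=3)[:,:,::-1])
E
```

```text
tcp px scene [[242.78905349 204.04245262]] crop [[368.36716048 342.12735786]]
knob px 231 208
117 [ 0.51890432 -0.11230205  0.0958676 ] [[ 0.45226622 -0.11555636  0.00884136]
 [ 0.53361908 -0.06575455  0.10753362]]
bay [0.02693141 0.13933471 0.01828744] [[ 0.01157763  0.08432818 -0.09406186]
 [ 0.04474875  0.14189103  0.03021585]]
knob pred px [[229.90736679 210.79186124]] [[233.07948597 208.34019975]]
tcp px top [[314.42817133 243.48783156]] knob pred top [[334.98688177 241.40662138]]
(231, 208) [ 0.52270349 -0.1145955   0.1017476 ]
(232, 212) [ 0.522184   -0.11209703  0.08519668]
(228, 206) [ 0.5102644  -0.11432987  0.10017695]
```

View pics/t2c.png

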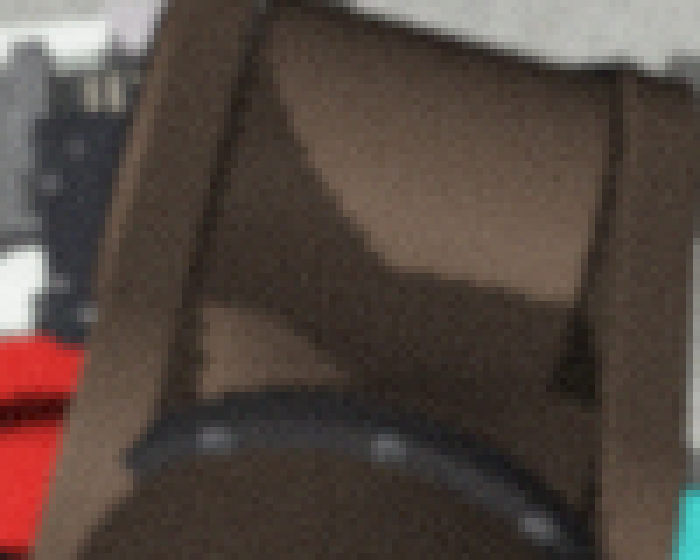

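```bash
python3 - <<'E'
from h import *
p1=np.array([.5221,-.1567,.0764]); print("s1 tcp crop px",(proj("scene",p1)-[120,90])*3)
for f,box in(("s1",(262,312,310,385)),("s2",(345,395,270,350))):
    d=np.load(f"pics/{f}.npz"); W=d["W"];im=d["im"]
    print(f)
    for y in range(box[2],box[3],6):
        r=[]
        for x in range(box[0],box[1],6):
            u,v=120+x//3,90+y//3; w=W[v,u]; r.append("%d,%d,%d|%d"%(*(w*1000),im[v,u].max()))
        print(y,*r)
E
```

```text
s1 tcp crop px [[296.9285517  398.57809005]]
s1Traceback (most recent call last):
  File "<stdin>", line 9, in <module>
ValueError: cannot convert float NaN to integer
```

```bash
python3 - <<'E'
from h import *
p1=np.array([.5221,-.1567,.0764])
for f,box in(("s1",(274,316,330,405)),("s2",(350,392,270,325))):
    d=np.load(f"pics/{f}.npz"); W=np.nan_to_num(d["W"]);im=d["im"]
    print(f)
    for y in range(box[2],box[3],6):
        r=[]
        for x in range(box[0],box[1],6):
            u,v=120+x//3,90+y//3; w=W[v,u]; r.append("%d,%d,%d|%d"%(*(w*1000),im[v,u].max()))
        print(y,*r)
im,W=camera("scene")[0],0
s=sense(); print(s["qpos"],s["tcp_pos"])
E
```

```text
s1
330 514,-166,158|52 522,-166,163|41 529,-165,167|40 533,-162,168|39 532,-156,163|42 533,-150,160|39 531,-143,155|81
336 378,-77,1|77 519,-165,154|41 528,-165,160|40 533,-163,162|40 534,-158,159|38 533,-151,154|34 529,-142,146|88
342 387,-83,4|92 517,-164,145|42 526,-165,152|38 533,-164,156|41 533,-158,152|46 532,-151,147|39 534,-146,145|90
348 393,-88,3|104 514,-163,135|39 524,-164,142|41 529,-162,145|43 533,-158,145|41 533,-153,142|41 529,-144,133|87
354 400,-94,3|109 405,-90,4|66 522,-163,134|42 528,-162,137|41 536,-161,142|38 532,-152,134|42 421,-67,0|93
360 409,-101,6|109 409,-94,1|94 516,-160,121|54 524,-159,126|39 533,-160,132|46 530,-152,125|42 433,-76,6|100
366 412,-103,2|107 417,-100,3|109 422,-97,4|102 524,-160,120|77 531,-159,124|40 532,-154,121|57 438,-80,5|99
372 420,-109,4|110 422,-104,1|106 426,-100,1|106 431,-97,3|105 0,0,0|94 437,-87,1|98 444,-86,4|108
378 423,-112,0|102 428,-109,1|109 430,-104,0|104 435,-100,0|106 442,-98,3|106 443,-92,0|108 449,-90,3|104
384 433,-120,4|111 434,-114,1|109 438,-110,1|104 444,-108,4|108 447,-102,2|110 451,-99,3|109 455,-95,2|106
39
[... 854 characters left out ...]
|58 499,-34,106|237
300 451,-38,71|116 502,-71,124|69 511,-72,130|52 520,-72,136|48 524,-69,136|47 523,-62,132|60 498,-34,98|179
306 450,-38,63|134 460,-38,69|113 506,-68,118|50 513,-67,121|49 521,-67,126|48 523,-61,124|63 507,-41,101|112
312 453,-40,58|109 459,-38,61|117 466,-37,65|120 474,-36,69|66 521,-67,119|52 506,-48,98|89 513,-47,102|121
318 453,-41,51|113 455,-36,49|113 470,-40,62|113 499,-56,91|77 510,-58,100|72 516,-56,102|109 518,-51,100|108
324 448,-38,38|111 461,-40,48|114 466,-37,50|115 508,-65,95|144 511,-60,94|122 514,-55,93|87 522,-55,99|93
[-2.57799178e-01  4.70550083e-01  1.92710550e+00 -1.25782722e-04
  7.43818960e-01  1.20746203e+00] [ 0.51254196 -0.06701527  0.07705598]
```

```bash
python3 - <<'E'
from h import *
for f,p in(("scene0",(.268,-.565,.1755)),("top0",(.268,-.565,.1755)),("s1",(.5221,-.1567,.0764)),("s2",(.5125,-.0668,.077))):
    W=np.load(f"pics/{f}.npz")["W"].reshape(-1,3); p=np.array(p)
    m=(np.hypot(*(W[:,:2]-p[:2]).T)<.07)&(W[:,2]>.112)
    if m.any(): print(f,p,m.sum(),np.sort(W[m,2])[:12].round(3), W[m][np.argsort(W[m,2])[:3]].round(3))
im=np.load("pics/scene0.npz")["im"]
print(proj("scene",[[.268,-.565,.1755],[.268,-.565,.217]]))
# check camera agreement: housing top (0.2 high)
for n in("scene0","top0"):
    d=np.load(f"pics/{n}.npz"); W=d["W"]; i=d["im"].astype(int); m=(i[...,0]>120)&(i[...,1]<60)&(W[...,0]>.33)&(W[...,0]<.48)&(W[...,1]>-.1)&(W[...,1]<.2)&(W[...,2]>.1)
    print(n,np.percentile(W[m][:,2],[50,80,95]))
E
```

```text
scene0 [ 0.268  -0.565   0.1755] 428 [0.216 0.216 0.216 0.217 0.217 0.218 0.218 0.218 0.219 0.219 0.22  0.22 ] [[ 0.257 -0.513  0.216]
 [ 0.238 -0.523  0.216]
 [ 0.246 -0.52   0.216]]
top0 [ 0.268  -0.565   0.1755] 79 [0.213 0.213 0.214 0.214 0.215 0.215 0.215 0.216 0.216 0.217 0.217 0.217] [[ 0.256 -0.516  0.213]
 [ 0.254 -0.514  0.213]
 [ 0.239 -0.521  0.214]]
s1 [ 0.5221 -0.1567  0.0764] 7159 [0.118 0.119 0.119 0.12  0.12  0.12  0.121 0.121 0.121 0.121 0.122 0.123] [[ 0.512 -0.16   0.118]
 [ 0.519 -0.159  0.119]
 [ 0.525 -0.158  0.119]]
s2 [ 0.5125 -0.0668  0.077 ] 6871 [0.112 0.112 0.113 0.113 0.113 0.113 0.113 0.113 0.114 0.114 0.114 0.114] [[ 0.496 -0.024  0.112]
 [ 0.497 -0.029  0.112]
 [ 0.496 -0.031  0.113]]
[[  2.06501987 224.65455641]
 [ -5.70910822 211.46441859]]
scene0 [0.16372633 0.16639337 0.16789165]
top0 [0.16391848 0.16529019 0.16660013]
```

Both cameras show the fingertips about 41 mm above the reported TCP z (0.217 against 0.1755 at the start, 0.119 against 0.0765 at the knob). x and y agree. The fingers therefore passed over the rod without touching it. From here on I use true tip z = reported z + 0.041. I back off and go 41 mm lower.

>>> servo_tool --pt "1 0 0.75 0 0" --pt "1 0 0.75 0 0" --pt "1 0 0.75 0 0" --pt "1 0 0.75 0 0" --pt "1 0 0 0.7 0" --pt "1 0 0 0.67 0" --pt "1 0 0 0 0"

```text
t: 6.12
tcp_pos: [0.5213, -0.1569, 0.0349]
tcp_rot: [[0.994, 0.105, -0.002], [0.105, -0.994, 0.001], [-0.002, -0.001, -1.0]]
contact_force: [0.4, -0.1, 0.2]
gripper_width: 0.0006
```

>>> servo_tool --pt "1 0 -0.4 0 0" --pt "1 0 -0.4 0 0" --pt "1 0 -0.3 0 0" --pt "1 0 -0.3 0 0" --pt "1 0 0 0 0"

```text
t: 6.75
tcp_pos: [0.5178, -0.1145, 0.0364]
tcp_rot: [[0.994, 0.106, 0.001], [0.106, -0.994, -0.001], [0.001, 0.001, -1.0]]
contact_force: [-0.0, -1.1, 0.9]
gripper_width: 0.0005
```

```bash
python3 - <<'E'
from h import *
s=sense(); print(s["t"],w2b(s["tcp_pos"]),s["contact_force"])
im,W=shot("scene","s3"); 
for f in("s3",):
    m=(np.hypot(*(W[...,:2]-s["tcp_pos"][:2]).transpose(2,0,1))<.03)&(W[...,2]>.06); print(np.sort(W[m][:,2])[:8])
E
```

```text
6.75 [ 0.0028734   0.14123329 -0.03633309] [-0.01354166 -1.09095561  0.89768303]
[0.07497692 0.07858308 0.07867788 0.07905253 0.07975481 0.08021212
 0.08074159 0.08121031]
```

>>> servo_tool --pt "1 0 -0.25 0 0" --pt "1 0 -0.25 0 0" --pt "1 0 -0.25 0 0" --pt "1 0 -0.25 0 0" --pt "1 0 -0.25 0 0" --pt "1 0 -0.2 0 0"

```text
t: 7.55
tcp_pos: [0.5137, -0.0719, 0.0364]
tcp_rot: [[0.994, 0.105, 0.002], [0.105, -0.994, -0.001], [0.002, 0.001, -1.0]]
contact_force: [0.7, -6.6, 1.8]
gripper_width: 0.0006
```

>>> servo_tool --pt "1 0 -0.1 0 0" --pt "1 0 -0.1 0 0" --pt "1 0 0 0 0"

```text
t: 7.92
tcp_pos: [0.513, -0.0658, 0.0363]
tcp_rot: [[0.994, 0.105, 0.002], [0.105, -0.994, -0.001], [0.002, 0.001, -1.0]]
contact_force: [2.0, -3.6, 2.4]
gripper_width: 0.0004
```

>>> servo_tool --pt "1 0 -0.1 0 0" --pt "1 0 -0.08 0 0" --pt "1 0 0 0 0"

```text
t: 8.3
tcp_pos: [0.5132, -0.0645, 0.0365]
tcp_rot: [[0.994, 0.106, 0.003], [0.106, -0.994, -0.005], [0.003, 0.006, -1.0]]
contact_force: [-2.2, -40.1, 0.6]
gripper_width: 0.0005
```

```bash
cat >> h.py <<'E'
def rib(n,tag,y0=-.15,y1=.07):
    im,W=shot(n,tag); Q=w2b(W.reshape(-1,3)); Q=Q[~np.isnan(Q[:,0])]
    r=Q[(Q[:,2]>.045)&(Q[:,2]<.062)&(Q[:,1]>y0)&(Q[:,1]<y1)&(abs(Q[:,0])<.05)]
    if len(r)<20: print(n,"rib not seen",len(r)); return
    R=cv2.minAreaRect(r[:,:2].astype(np.float32)); print(n,"rib",len(r),np.round(R[0],4),np.round(R[1],4),round(R[2],1),np.median(r[:,2]).round(4))
E
python3 - <<'E'
from h import *
s=sense(); print(s["t"],w2b(s["tcp_pos"]),s["contact_force"])
rib("scene","s4"); rib("top","t4")
im=np.load("pics/s4.npz")["im"]; cv2.imwrite("pics/s4c.png",cv2.resize(im[110:250,160:360],None,fx=3,fy=3)[:,:,::-1])
E
```

```text
8.3 [ 0.00228559  0.09105681 -0.03597383] [ -2.23204303 -40.0523429    0.62396404]
scene rib 118 [-0.0021 -0.0601] [0.0501 0.0197] 0.0 0.0551
top rib 123 [-0.0007 -0.0584] [0.0143 0.05  ] 89.0 0.0535
```

View pics/s4c.png

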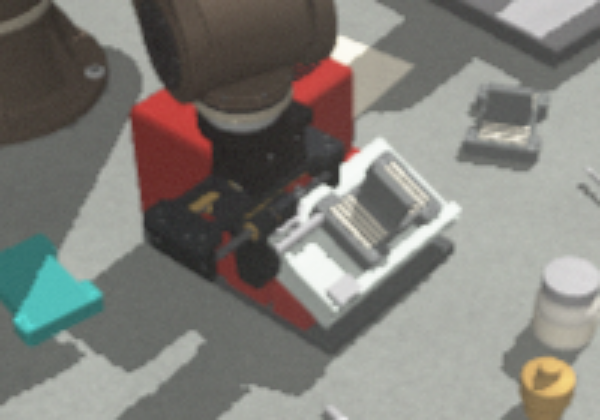

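The rod is hard on its stop (40 N along y, fingers only). The old cassette sits at bay y ≈ -59 mm, seen at crop (385,205), with the open bay behind it. Step 1 looks met. I back off next and measure the move to grip it.

>>> servo_tool --pt "1 0 0.5 0 0" --pt "1 0 0.7 0 0" --pt "1 0 0.8 0 0" --pt "1 0 0.8 0 0" --pt "0 0 0 -1 0" --pt "-0.4 0 0 -1 0" --pt "-0.4 0 0 -1 0" --pt "-0.4 0 0 0 0"

```text
t: 9.4
tcp_pos: [0.5213, -0.1444, 0.1276]
tcp_rot: [[0.994, 0.105, 0.003], [0.105, -0.994, -0.001], [0.003, 0.001, -1.0]]
contact_force: [-1.2, -0.7, -0.7]
gripper_width: 0.0351
```

```bash
python3 - <<'E'
from h import *
s=sense(); print(s["t"],s["tcp_pos"],s["contact_force"],s["gripper_width"])
rib("scene","s5"); rib("top","t5")
T=b2w([-.001,-.059,.043])-[0,0,.019+.041]; print(T); go(T)
E
```

```text
9.4 [ 0.52129206 -0.14438517  0.12756899] [-1.21547108 -0.73337708 -0.72825414] 0.03512235858466294
scene rib 121 [-0.0022 -0.0603] [0.0191 0.0501] 88.7 0.0548
top rib 123 [-0.0006 -0.0582] [0.0497 0.0142] 0.4 0.0538
[0.53369156 0.08853965 0.04669147]
yaw 6.03 turn units 0.003 shift units in FINAL-yaw axes [ 1.256 -7.659  2.625] now axes [ 1.261 -7.657  2.627]
```

>>> servo_tool --pt "-0.4 0.157 -0.957 0 0" --pt "-0.4 0.157 -0.957 0 0" --pt "-0.4 0.157 -0.957 0 0" --pt "-0.4 0.157 -0.957 0 0" --pt "-0.4 0.157 -0.957 0 0" --pt "-0.4 0.157 -0.957 0 0" --pt "-0.4 0.157 -0.957 0 0" --pt "-0.4 0.157 -0.957 0 0" --pt "-0.4 0 0 0.7 0" --pt "-0.4 0 0 0.7 0" --pt "-0.4 0 0 0.6 0" --pt "-0.4 0 0 0.5 0" --pt "-0.4 0 0 0.12 0" --pt "-0.4 0 0 0 0"

```text
t: 11.25
tcp_pos: [0.5339, 0.0884, 0.0472]
tcp_rot: [[0.994, 0.105, -0.0], [0.105, -0.994, -0.0], [-0.0, 0.0, -1.0]]
contact_force: [0.7, 0.1, -0.1]
gripper_width: 0.0666
```

```bash
python3 - <<'E'
from h import *
s=sense(); print(s["t"],s["tcp_pos"],s["contact_force"],s["gripper_width"])
T=b2w([-.001,-.059,.043])-[0,0,.019+.041]; go(T)
E
```

```text
11.25 [0.53391654 0.08844431 0.04716018] [ 0.7319225   0.06993929 -0.07198207] 0.06660390452291255
yaw 6.03 turn units 0.004 shift units in FINAL-yaw axes [-0.007 -0.004  0.016] now axes [-0.007 -0.004  0.016]
```

>>> servo_tool --pt "1 0 0 0 0" --pt "1 0 0 0 0" --pt "1 0 0 0 0" --pt "1 0 0 0 0" --pt "1 0 0 0 0" --squeeze 40

```text
t: 11.88
tcp_pos: [0.5339, 0.0885, 0.0474]
tcp_rot: [[0.994, 0.105, 0.0], [0.105, -0.994, -0.0], [0.0, 0.0, -1.0]]
contact_force: [0.1, -0.6, -0.7]
gripper_width: 0.0218
```

>>> servo_tool --pt "1 0 0 0 0" --pt "1 0 -0.2 -0.1 0" --pt "1 0 -0.2 -0.4 0" --pt "1 0 0 -0.9 0" --pt "1 0 0 -1 0" --pt "1 0 0 -1 0" --pt "1 0 0 -1 0"

```text
t: 12.75
tcp_pos: [0.5323, 0.1009, 0.181]
tcp_rot: [[0.994, 0.106, 0.0], [0.106, -0.994, -0.0], [0.0, 0.0, -1.0]]
contact_force: [-0.0, -0.0, -2.7]
gripper_width: 0.0142
```

```bash
python3 - <<'E'
from h import *
s=sense(); print(s["t"],s["tcp_pos"],s["contact_force"],s["gripper_width"])
# tray yaw ~1.8deg -> tool yaw 1.8 ; real tip 30mm above bench at placing
go([.442,-.3835,.175],1.8)
im,W=shot("scene","s6")
g=(abs(W[...,0]-s["tcp_pos"][0])<.08)&(abs(W[...,1]-s["tcp_pos"][1])<.08)&(W[...,2]>.14)&(W[...,2]<.25)
P=W[g]; c=P[P[:,2]<.22]; print("lowest held z",np.sort(c[:,2])[:5], c[np.argsort(c[:,2])[:3]].round(3))
E
```

```text
12.75 [0.53231477 0.10093934 0.18097936] [-0.04487009 -0.03241087 -2.65790944] 0.014193862420152074
yaw 6.06 turn units 0.496 shift units in FINAL-yaw axes [-3.516 16.045  0.199] now axes [-4.699 15.74   0.199]
lowest held z [0.18634668 0.18747307 0.18865538 0.18892602 0.18973766] [[0.548 0.145 0.186]
 [0.556 0.051 0.187]
 [0.548 0.148 0.189]]
```

>>> servo_tool --pt "1 0 0 0 0.5" --pt "1 -0.168 0.944 0 0" --pt "1 -0.168 0.944 0 0" --pt "1 -0.168 0.944 0 0" --pt "1 -0.168 0.944 0 0" --pt "1 -0.168 0.944 0 0" --pt "1 -0.168 0.944 0 0" --pt "1 -0.168 0.944 0 0" --pt "1 -0.168 0.944 0 0" --pt "1 -0.168 0.944 0 0" --pt "1 -0.168 0.944 0 0" --pt "1 -0.168 0.944 0 0" --pt "1 -0.168 0.944 0 0" --pt "1 -0.168 0.944 0 0" --pt "1 -0.168 0.944 0 0" --pt "1 -0.168 0.944 0 0" --pt "1 -0.168 0.944 0 0" --pt "1 -0.168 0.944 0 0" --pt "1 0 0 0 0"

```text
t: 15.18
tcp_pos: [0.4612, -0.3844, 0.1788]
tcp_rot: [[1.0, 0.029, -0.0], [0.029, -1.0, 0.0], [-0.0, -0.0, -1.0]]
contact_force: [-0.6, 0.8, -4.9]
gripper_width: 0.014
```

>>> servo_tool --pt "1 0 0 0.9 0" --pt "1 0 0 0.9 0" --pt "1 0 0 0.9 0" --pt "1 0 0 0.9 0" --pt "1 0 0 0.8 0" --pt "1 0 0 0.6 0" --pt "1 0 0 0.4 0" --pt "1 0 0 0 0"

```text
t: 16.18
tcp_pos: [0.4615, -0.383, 0.0169]
tcp_rot: [[1.0, 0.03, -0.001], [0.03, -1.0, 0.001], [-0.001, -0.001, -1.0]]
contact_force: [0.0, -0.4, -3.7]
gripper_width: 0.0138
```

```bash
python3 - <<'E'
from h import *
s=sense(); print(s["t"],s["tcp_pos"],s["contact_force"],s["gripper_width"]); go([.462,-.3835,.002],1.8)
im,W=shot("scene","s7"); cv2.imwrite("pics/s7c.png",cv2.resize(im[150:350,30:290],None,fx=3,fy=3)[:,:,::-1])
E
```

```text
16.175 [ 0.46152626 -0.38299368  0.01685065] [ 0.04207008 -0.43198099 -3.67133049] 0.013760650419435968
yaw 1.74 turn units -0.006 shift units in FINAL-yaw axes [0.015 0.017 0.495] now axes [0.016 0.018 0.495]
```

View pics/s7c.png

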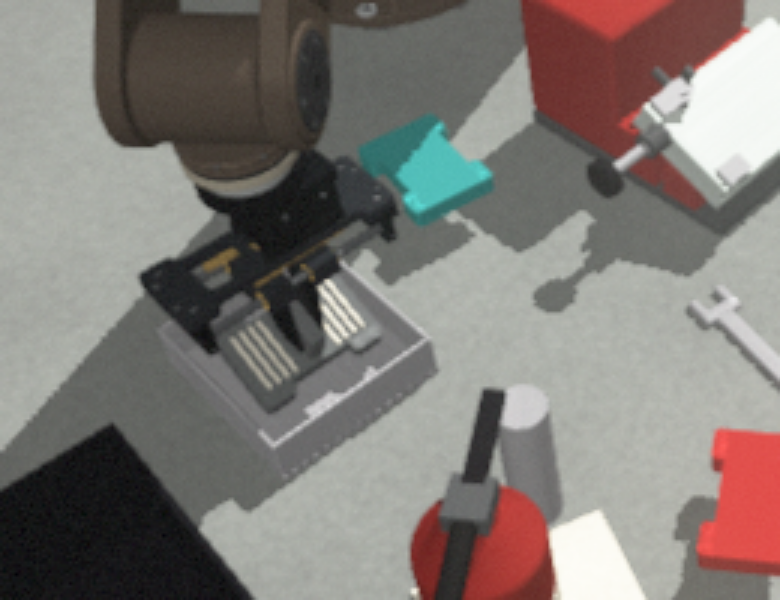

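The old cassette hangs tilted inside the tray walls (crop (300,350)) and the rod has sprung back out (crop (605,175)). I lower it and let go.

>>> servo_tool --pt "1 0 0 0.25 0" --pt "1 0 0 0.2 0" --pt "1 0 0 0 0" --pt "0.3 0 0 0 0" --pt "0.2 0 0 0 0" --pt "0.1 0 0 0 0" --pt "0 0 0 0 0" --pt "0 0 0 -0.3 0" --pt "0 0 0 -0.9 0" --pt "0 0 0 -1 0" --pt "0 0 0 -1 0" --pt "0 0 0 -1 0" --pt "0 0 0 -1 0" --pt "0 0 0 0 0"

```text
t: 17.98
tcp_pos: [0.4623, -0.3841, 0.1626]
tcp_rot: [[1.0, 0.03, 0.003], [0.03, -1.0, -0.003], [0.003, 0.003, -1.0]]
contact_force: [0.0, -0.9, -0.3]
gripper_width: 0.0477
```

```bash
python3 - <<'E'
from h import *
s=sense(); print(s["t"],s["tcp_pos"],s["contact_force"],s["gripper_width"])
im,W=shot("scene","s8"); P=W.reshape(-1,3)
m=(abs(P[:,0]-.442)<.075)&(abs(P[:,1]+.3835)<.065)&(P[:,2]>.046)&(P[:,2]<.09); q=P[m]; print("rib in tray",m.sum(),q.mean(0).round(4),q[:,2].max().round(4),cv2.minAreaRect(q[:,:2].astype(np.float32)))
# fresh: cassette x axis at 32.8deg; grasp .043 above bench => TCP reported z = .043-.06
for y in (32.8,-147.2): go([.462,.350,.175],y)
import math; print("joint6",s["qpos"])
E
```

```text
17.975 [ 0.46230244 -0.38405182  0.16258038] [ 0.03040929 -0.88174995 -0.28822944] 0.04769850952022959
rib in tray 129 [ 0.4477 -0.3839  0.0587] 0.0651 ((0.44444629549980164, -0.3830759823322296), (0.05276145413517952, 0.014092141762375832), 0.7757766246795654)
yaw 1.74 turn units -3.614 shift units in FINAL-yaw axes [ 13.251 -20.548  -0.47 ] now axes [  0.749 -24.438  -0.507]
yaw 1.74 turn units 17.33 shift units in FINAL-yaw axes [-13.251  20.548  -0.47 ] now axes [  0.749 -24.438  -0.507]
joint6 [-8.03047313e-01  4.67645881e-01  1.63884780e+00 -5.71998937e-05
  1.03044528e+00  7.37436447e-01]
```

>>> servo_tool --pt "0 0.03 -0.98 0 0" --pt "0 0.03 -0.98 0 0" --pt "0 0.03 -0.98 0 0" --pt "0 0.03 -0.98 0 0" --pt "0 0.03 -0.98 0 0" --pt "0 0.03 -0.98 0 0" --pt "0 0.03 -0.98 0 0" --pt "0 0.03 -0.98 0 0" --pt "0 0.03 -0.98 0 0" --pt "0 0.03 -0.98 0 0" --pt "0 0.03 -0.98 0 0" --pt "0 0.03 -0.98 0 0" --pt "0 0.03 -0.98 0 0" --pt "0 0.03 -0.98 0 0" --pt "0 0.03 -0.98 0 0" --pt "0 0.03 -0.98 0 0" --pt "0 0.03 -0.98 0 0" --pt "0 0.03 -0.98 0 0" --pt "0 0.03 -0.98 0 0" --pt "0 0.03 -0.98 0 0"

```text
t: 20.52
tcp_pos: [0.4611, 0.2057, 0.1588]
tcp_rot: [[1.0, 0.03, -0.002], [0.03, -1.0, -0.001], [-0.002, 0.001, -1.0]]
contact_force: [0.7, 0.2, -0.2]
gripper_width: 0.0473
```

>>> servo_tool --pt "-0.4 0.03 -0.968 0 0" --pt "-0.4 0.03 -0.968 0 0" --pt "-0.4 0.03 -0.968 0 0" --pt "-0.4 0.03 -0.968 0 0" --pt "-0.4 0.03 -0.968 0 0" --pt "-0.4 0 0 0 -0.723" --pt "-0.4 0 0 0 -0.723" --pt "-0.4 0 0 0 -0.723" --pt "-0.4 0 0 0 -0.723" --pt "-0.4 0 0 0 -0.723" --pt "-0.4 0 0 0 0"

```text
t: 21.9
tcp_pos: [0.4615, 0.3499, 0.1588]
tcp_rot: [[0.841, 0.541, -0.001], [0.541, -0.841, -0.001], [-0.002, 0.0, -1.0]]
contact_force: [0.3, -0.5, -0.5]
gripper_width: 0.0668
```

```bash
python3 - <<'E'
from h import *
s=sense(); print(s["t"],s["tcp_pos"],s["contact_force"],s["gripper_width"]); go([.4622,.3502,-.017],32.6)
E
```

```text
21.9 [0.46145378 0.34990176 0.15881913] [ 0.29709636 -0.46310162 -0.52317543] 0.06679811978193181
yaw 32.76 turn units 0.019 shift units in FINAL-yaw axes [2.600e-02 5.000e-03 5.861e+00] now axes [3.700e-02 5.000e-03 5.861e+00]
```

>>> servo_tool --pt "-0.4 0.03 0 0.9 0" --pt "-0.4 0 0 0.9 0" --pt "-0.4 0 0 0.9 0" --pt "-0.4 0 0 0.9 0" --pt "-0.4 0 0 0.8 0" --pt "-0.4 0 0 0.7 0" --pt "-0.4 0 0 0.5 0" --pt "-0.4 0 0 0.2 0" --pt "-0.4 0 0 0 0"

```text
t: 23.02
tcp_pos: [0.4627, 0.3506, -0.0143]
tcp_rot: [[0.841, 0.541, -0.0], [0.541, -0.841, -0.0], [-0.0, 0.0, -1.0]]
contact_force: [0.2, -0.5, 0.2]
gripper_width: 0.0667
```

>>> servo_tool --pt "1 0 0 0 0" --pt "1 0 0 0 0" --pt "1 0 0 0 0" --pt "1 0 0 0 0" --pt "1 0 0 0 0" --pt "1 0 0 0 0" --pt "1 0 0 0 0" --squeeze 30

```text
t: 23.9
tcp_pos: [0.4626, 0.3507, -0.0142]
tcp_rot: [[0.841, 0.542, 0.0], [0.542, -0.841, -0.0], [-0.0, 0.0, -1.0]]
contact_force: [-0.0, -0.0, 0.5]
gripper_width: 0.014
```

>>> servo_tool --pt "1 0 0 -0.4 0" --pt "1 0 0 -0.9 0" --pt "1 0 0 -1 0" --pt "1 0 0 -1 0" --pt "1 0 0 -1 0" --pt "1 0 0 -1 0" --pt "1 0 0 -0.4 0" --pt "1 0 0 0 0.624" --pt "1 0 0 0 0.624" --pt "1 0 0 0 0.624" --pt "1 0 0 0 0.624" --pt "1 0 0 0 0.624" --pt "1 0 0 0 0"

```text
t: 25.52
tcp_pos: [0.4623, 0.3504, 0.1562]
tcp_rot: [[0.994, 0.105, -0.001], [0.105, -0.994, -0.001], [-0.001, 0.001, -1.0]]
contact_force: [-0.1, 0.7, -4.3]
gripper_width: 0.0139
```

```bash
python3 - <<'E'
from h import *
s=sense(); print(s["t"],s["tcp_pos"],s["contact_force"],s["gripper_width"])
L=A[:,0]*[1,1,0]; L/=-np.linalg.norm(L)  # level, away from robot
G=b2w([0,-.070,0])+L*.0165; 
G[2]=O[2]+.0554+.0013-.060; print("contact-level TCP",G); go(G)
E
```

```text
25.525 [0.46225897 0.35040981 0.15615117] [-0.06497126  0.6579111  -4.29621579] 0.013902652930985237
contact-level TCP [0.52997698 0.09920983 0.06484285]
yaw 6.02 turn units 0.003 shift units in FINAL-yaw axes [1.37  8.563 3.044] now axes [1.37  8.562 3.047]
```

>>> servo_tool --pt "1 0.152 0.951 0 0" --pt "1 0.152 0.951 0 0" --pt "1 0.152 0.951 0 0" --pt "1 0.152 0.951 0 0" --pt "1 0.152 0.951 0 0" --pt "1 0.152 0.951 0 0" --pt "1 0.152 0.951 0 0" --pt "1 0.152 0.951 0 0" --pt "1 0.152 0.951 0 0" --pt "1 0 0 0.9 0" --pt "1 0 0 0.9 0" --pt "1 0 0 0.6 0" --pt "1 0 0 0.3 0" --pt "1 0 0 0 0"

```text
t: 27.28
tcp_pos: [0.5301, 0.0996, 0.0755]
tcp_rot: [[0.994, 0.105, -0.001], [0.105, -0.994, -0.0], [-0.001, 0.0, -1.0]]
contact_force: [-1.0, -0.4, -4.4]
gripper_width: 0.0139
```

```bash
python3 - <<'E'
from h import *
s=sense(); print(s["t"],s["tcp_pos"],s["contact_force"],s["gripper_width"]); go([.52998,.09921,.06484])
im,W=shot("scene","s9"); im2,_=shot("top","t9")
cv2.imwrite("pics/s9c.png",cv2.resize(im[110:230,190:350],None,fx=5,fy=5,interpolation=3)[:,:,::-1])
E
```

```text
27.275 [0.53009592 0.09957666 0.07549534] [-1.00234432 -0.36728256 -4.39528758] 0.013866781273714258
yaw 6.05 turn units 0.006 shift units in FINAL-yaw axes [-0.005  0.012  0.355] now axes [-0.005  0.012  0.355]
```

View pics/s9c.png

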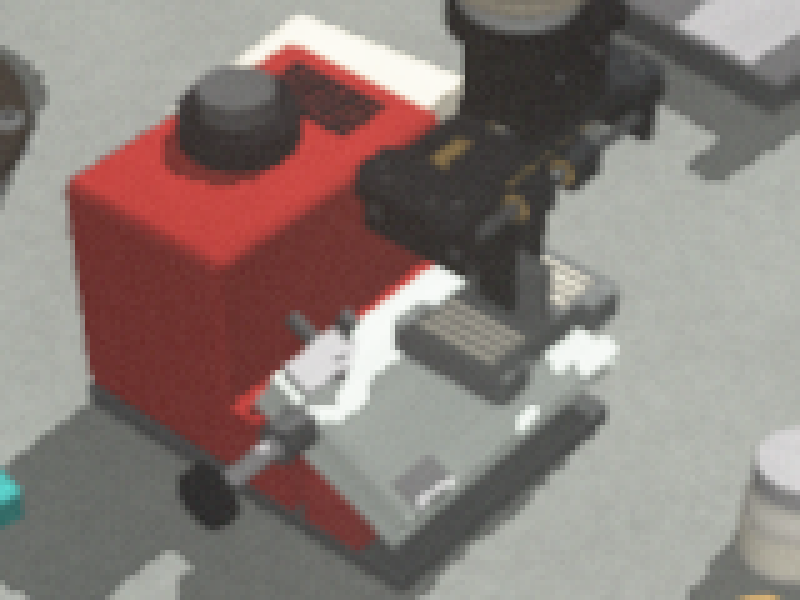

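The fresh cassette hangs flat just above the open outer end of the bay (crop (500,320)). I press it down with a light grip so that it pivots onto the slope.

>>> servo_tool --pt "1 0 0 0.15 0" --pt "1 0 0 0.15 0" --pt "1 0 0 0.1 0" --pt "1 0 0 0.1 0" --pt "1 0 0 0.1 0" --pt "1 0 0 0.05 0" --pt "1 0 0 0 0" --squeeze 8

```text
t: 28.25
tcp_pos: [0.5324, 0.0997, 0.0571]
tcp_rot: [[0.995, 0.104, 0.005], [0.104, -0.995, 0.0], [0.005, 0.0, -1.0]]
contact_force: [5.8, -0.6, 2.3]
gripper_width: 0.0139
```

>>> servo_tool --pt "1 0 0 0.07 0" --pt "1 0 0 0.07 0" --pt "1 0 0 0.05 0" --pt "1 0 0 0 0"

```text
t: 28.75
tcp_pos: [0.5319, 0.0997, 0.0517]
tcp_rot: [[0.995, 0.104, 0.004], [0.104, -0.995, 0.0], [0.004, 0.0, -1.0]]
contact_force: [2.8, 0.2, 7.2]
gripper_width: 0.0139
```

```bash
cat >> h.py <<'E'
def plate(n,tag):
    im,W=shot(n,tag); Q=w2b(W.reshape(-1,3)); Q=Q[~np.isnan(Q[:,0])]
    p=Q[(abs(Q[:,0])<.055)&(Q[:,1]>-.14)&(Q[:,1]<.0)&(Q[:,2]>.011)&(Q[:,2]<.04)]
    print(n,"plate-ish",len(p),"z pct",np.percentile(p[:,2],[10,50,90]).round(4),"x",np.percentile(p[:,0],[1,99]).round(4),"y",np.percentile(p[:,1],[1,99]).round(4))
    g=p[(p[:,2]<.03)]; k=np.linalg.lstsq(np.c_[g[:,:2],np.ones(len(g))],g[:,2],rcond=None)[0]; print("  slope x,y",k.round(3))
E
python3 - <<'E'
from h import *
s=sense(); print(s["t"],s["tcp_pos"],s["contact_force"],s["torque"],s["gripper_width"])
plate("scene","s10"); plate("top","t10"); rib("scene","s10b")
E
```

```text
28.75 [0.53191985 0.09965193 0.05168631] [2.77091361 0.16828996 7.17941787] [ 0.17435675 -0.58516521 -0.01779672] 0.013936761904866191
scene plate-ish 747 z pct [0.0143 0.0264 0.033 ] x [-0.0537  0.0287] y [-0.1263 -0.0042]
  slope x,y [ 0.061 -0.04   0.021]
top plate-ish 13 z pct [0.0146 0.0168 0.0254] x [-0.0435  0.0546] y [-0.0205 -0.0032]
  slope x,y [-0.217  0.479  0.031]
scene rib 77 [-0.0057 -0.0689] [0.051  0.0288] 26.5 0.0543
```

>>> servo_tool --pt "0.5 0 0 0 0" --pt "0.4 0 0 0 0" --pt "0.3 0 0 0 0" --pt "0.3 0 0 0 0" --pt "0.3 0 0 0 0"

```text
t: 29.52
tcp_pos: [0.5303, 0.0996, 0.0506]
tcp_rot: [[0.995, 0.104, 0.0], [0.104, -0.995, -0.0], [0.0, 0.0, -1.0]]
contact_force: [0.8, -1.4, 2.7]
gripper_width: 0.0333
```

```bash
python3 - <<'E'
from h import *
s=sense(); print(s["t"],s["tcp_pos"],s["contact_force"],s["gripper_width"])
plate("scene","s11"); rib("scene","s11b")
im=np.load("pics/s11.npz")["im"]
cv2.imwrite("pics/s11c.png",cv2.resize(im[110:230,190:350],None,fx=5,fy=5,interpolation=3)[:,:,::-1])
E
```

```text
29.525 [0.53031461 0.09955702 0.05064831] [ 0.79902925 -1.41832578  2.72247   ] 0.03326840453748882
scene plate-ish 711 z pct [0.0146 0.0267 0.0332] x [-0.054   0.0286] y [-0.1264 -0.0057]
  slope x,y [ 0.05  -0.035  0.022]
scene rib 113 [-0.0015 -0.0712] [0.0522 0.045 ] 36.6 0.0552
```

View pics/s11c.png

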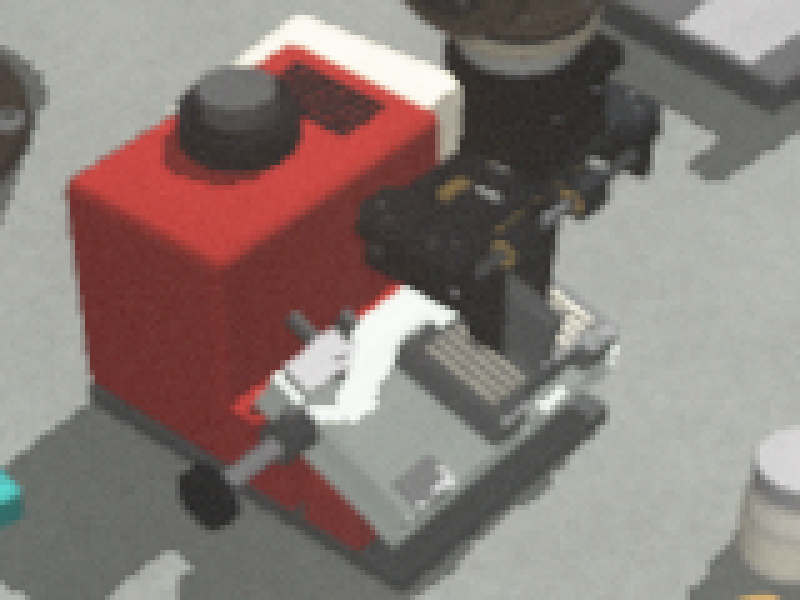

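It lies in the bay, but its lower edge may still be riding on the ledge. I lift clear and measure.

>>> servo_tool --pt "0.2 0 0 -0.3 0" --pt "0.2 0 0 -0.8 0" --pt "0.2 0 0 -1 0" --pt "0.2 0 0 -0.8 0" --pt "0.2 0 0 0 0"

```text
t: 30.25
tcp_pos: [0.5308, 0.0997, 0.1392]
tcp_rot: [[0.995, 0.104, 0.003], [0.104, -0.995, 0.0], [0.003, 0.0, -1.0]]
contact_force: [-0.5, 0.4, 0.5]
gripper_width: 0.0381
```

```bash
python3 - <<'E'
from h import *
s=sense(); print(s["t"],s["tcp_pos"],s["contact_force"],s["gripper_width"])
rib("scene","s12"); rib("top","t12")
W=np.load("pics/s12.npz")["W"]; Q=w2b(W.reshape(-1,3)); Q=Q[~np.isnan(Q[:,0])]
for ya,yb in((-.055,-.02),(-.12,-.09)):
  for x in np.arange(-.055,.06,.01):
    q=Q[(abs(Q[:,0]-x)<.005)&(Q[:,1]>ya)&(Q[:,1]<yb)&(Q[:,2]>-.02)&(Q[:,2]<.04)]; print(round(x,3),len(q),np.median(q[:,2]).round(4) if len(q) else None,end=" ; ")
  print()
# reference: spent at -59 in s5
W=np.load("pics/s5.npz")["W"]; Q=w2b(W.reshape(-1,3)); Q=Q[~np.isnan(Q[:,0])]
for x in np.arange(-.055,.06,.01):
    q=Q[(abs(Q[:,0]-x)<.005)&(Q[:,1]>-.045)&(Q[:,1]<-.01)&(Q[:,2]>-.02)&(Q[:,2]<.04)]; print(round(x,3),len(q),np.median(q[:,2]).round(4) if len(q) else None,end=" ; ")
E
```

```text
30.25 [0.53080594 0.0996722  0.13921173] [-0.50466588  0.43248635  0.45805584] 0.03808156095789207
scene rib 95 [-0.0065 -0.071 ] [0.0185 0.0538] 88.4 0.0553
top rib not seen 0
-0.055 36 0.0092 ; -0.045 32 0.0315 ; -0.035 42 0.0307 ; -0.025 38 0.0297 ; -0.015 39 0.0282 ; -0.005 36 0.0268 ; 0.005 37 0.0256 ; 0.015 31 0.022 ; 0.025 23 0.021 ; 0.035 27 0.0024 ; 0.045 31 0.0023 ; 0.055 23 0.0017 ; 
-0.055 32 0.0131 ; -0.045 44 0.0312 ; -0.035 28 0.0316 ; -0.025 19 0.0306 ; -0.015 9 0.0281 ; -0.005 8 0.028 ; 0.005 9 0.0267 ; 0.015 9 0.0223 ; 0.025 13 0.0187 ; 0.035 24 0.0023 ; 0.045 25 0.0029 ; 0.055 14 0.0023 ; 
-0.055 32 0.0095 ; -0.045 34 0.0156 ; -0.035 28 0.0186 ; -0.025 38 0.0209 ; -0.015 37 0.0212 ; -0.005 37 0.021 ; 0.005 36 0.0209 ; 0.015 39 0.021 ; 0.025 35 0.0203 ; 0.035 19 0.0194 ; 0.045 26 0.0022 ; 0.055 20 0.0009 ;
```

The lower edge rides on the ledge: the plate top tilts about 9.5° from the floor, z 31 mm at the lower side and 21 mm at the upper. I regrip, lift, move about 12 mm towards the robot and press again.

>>> servo_tool --pt "0 0.15 0 0.8 0" --pt "0 0 0 0.9 0" --pt "0 0 0 0.7 0" --pt "0 0 0 0.4 0" --pt "0 0 0 0.15 0" --pt "1 0 0 0 0" --pt "1 0 0 0 0" --pt "1 0 0 0 0" --pt "1 0 0 0 0" --pt "1 0 0 -0.1 0" --pt "1 0 0 -0.2 0" --pt "1 -0.2 0 0 0" --pt "1 -0.2 0 0 0" --pt "1 0 0 0 0" --squeeze 15

```text
t: 32.1
tcp_pos: [0.5221, 0.0987, 0.058]
tcp_rot: [[0.995, 0.104, -0.001], [0.104, -0.995, -0.0], [-0.001, 0.0, -1.0]]
contact_force: [0.4, 0.1, -4.5]
gripper_width: 0.0142
```

>>> servo_tool --pt "1 0 0 0.1 0" --pt "1 0 0 0.1 0" --pt "1 0 0 0.08 0" --pt "1 0 0 0.05 0" --pt "1 0 0 0 0" --squeeze 6

```text
t: 32.72
tcp_pos: [0.524, 0.0988, 0.0488]
tcp_rot: [[0.995, 0.104, 0.003], [0.104, -0.995, 0.0], [0.003, 0.0, -1.0]]
contact_force: [5.1, 0.1, 3.7]
gripper_width: 0.0141
```

```bash
cat >> h.py <<'E'
def prof(tag,ya,yb):
    W=np.load(f"pics/{tag}.npz")["W"]; Q=w2b(W.reshape(-1,3)); Q=Q[~np.isnan(Q[:,0])]
    for x in np.arange(-.055,.06,.01):
        q=Q[(abs(Q[:,0]-x)<.005)&(Q[:,1]>ya)&(Q[:,1]<yb)&(Q[:,2]>-.02)&(Q[:,2]<.04)]; print(round(x,3),np.median(q[:,2]).round(4) if len(q) else None,end="; ")
    print()
E
python3 - <<'E'
from h import *
s=sense(); print(s["t"],s["tcp_pos"],s["contact_force"],s["gripper_width"])
shot("scene","s13"); prof("s13",-.055,-.025); prof("s13",-.12,-.09)
E
```

```text
32.725 [0.52404218 0.09878722 0.04877905] [5.10596487 0.10243862 3.74533064] 0.014084581198468085
-0.055 0.0063; -0.045 0.0135; -0.035 0.0202; -0.025 0.0201; -0.015 0.0204; -0.005 0.02; 0.005 0.021; 0.015 0.0207; 0.025 0.0208; 0.035 0.0197; 0.045 0.0018; 0.055 0.0014; 
-0.055 0.01; -0.045 0.0139; -0.035 0.0167; -0.025 0.0201; -0.015 0.0213; -0.005 0.0209; 0.005 0.0235; 0.015 None; 0.025 None; 0.035 0.0025; 0.045 None; 0.055 None;
```

Now it lies flat at z ≈ 20 mm across. I let go so it can settle on the ledge, then regrip.

>>> servo_tool --pt "0.5 0 0 0 0" --pt "0.4 0 0 0 0" --pt "0.4 0 0 0 0" --pt "0.4 0 0 0 0"

```text
t: 33.28
tcp_pos: [0.5238, 0.0988, 0.0489]
tcp_rot: [[0.995, 0.104, 0.002], [0.104, -0.995, -0.0], [0.002, 0.0, -1.0]]
contact_force: [3.5, 0.0, 6.6]
gripper_width: 0.0283
```

```bash
python3 - <<'E'
from h import *
s=sense(); print(s["t"],s["tcp_pos"],w2b(s["tcp_pos"]),s["contact_force"],s["gripper_width"])
shot("scene","s14")
# compare upper edge of plate in x with spent (s5) : finest transition of z
for f,ya,yb in(("s5",-.03,-.01),("s14",-.042,-.022),("s5",-.112,-.092),("s14",-.123,-.103)):
    W=np.load(f"pics/{f}.npz")["W"]; Q=w2b(W.reshape(-1,3)); q=Q[(Q[:,1]>ya)&(Q[:,1]<yb)&(Q[:,2]>.013)&(Q[:,2]<.025)&(abs(Q[:,0])<.06)]
    print(f,len(q),np.percentile(q[:,0],[1,3,97,99]).round(4), np.median(q[:,2]).round(4))
for f in("s5","s14"):
    W=np.load(f"pics/{f}.npz")["W"]; Q=w2b(W.reshape(-1,3)); q=Q[(Q[:,1]>-.14)&(Q[:,1]<.0)&(Q[:,2]>.013)&(Q[:,2]<.025)&(abs(Q[:,0]+.01)<.03)]; print(f,"y",np.percentile(q[:,1],[1,99]).round(4))
E
```

```text
33.275 [0.52378758 0.09878265 0.04891845] [-0.01745943 -0.07022213 -0.01307032] [3.52409541 0.02387681 6.56641057] 0.028329772733920563
s5 187 [-0.0523 -0.0498  0.0352  0.0367] 0.0204
s14 172 [-0.0522 -0.0495  0.0364  0.0379] 0.0199
s5 143 [-0.0542 -0.0532  0.0352  0.0364] 0.0204
s14 91 [-0.0535 -0.0529  0.0008  0.0049] 0.0198
s5 y [-0.1149 -0.0042]
s14 y [-0.1261 -0.0147]
```

>>> servo_tool --pt "0.4 0 0 -0.13 0" --pt "1 0 0 0 0" --pt "1 0 0 0 0" --pt "1 0 0 0 0" --pt "1 0 0.2 0 0" --pt "1 0 0.2 0 0" --pt "1 0 0.2 0 0" --pt "1 0 0.2 0 0" --pt "1 0 0.2 0 0" --pt "1 0 0 0 0" --squeeze 30

```text
t: 34.58
tcp_pos: [0.5264, 0.0685, 0.0521]
tcp_rot: [[0.995, 0.104, 0.001], [0.104, -0.995, -0.0], [0.001, 0.0, -1.0]]
contact_force: [3.3, 0.7, -5.4]
gripper_width: 0.0133
```

>>> servo_tool --pt "1 0 0.15 0 0" --pt "1 0 0.15 0 0" --pt "1 0 0.15 0 0" --pt "1 0 0.15 0 0" --pt "1 0 0 0 0"

```text
t: 35.2
tcp_pos: [0.528, 0.0504, 0.0521]
tcp_rot: [[0.995, 0.104, 0.0], [0.104, -0.995, -0.001], [0.0, 0.001, -1.0]]
contact_force: [3.5, -1.6, -6.5]
gripper_width: 0.014
```

```bash
python3 - <<'E'
from h import *
s=sense(); print(s["t"],s["tcp_pos"],w2b(s["tcp_pos"]),s["contact_force"]@A,s["gripper_width"])
rib("scene","s15")
E
```

```text
35.2 [0.52804746 0.0504296  0.05212863] [-0.01536164 -0.02168868 -0.01050649] [-5.76501869  1.97632335 -4.51304592] 0.013981013134950312
scene rib 132 [ 0.0012 -0.0234] [0.0546 0.0327] 8.7 0.0565
```

>>> servo_tool --pt "1 0 0.12 0.02 0" --pt "1 0 0.12 0.02 0" --pt "1 0 0.12 0 0" --pt "1 0 0.12 0 0" --pt "1 0 0 0 0"

```text
t: 35.88
tcp_pos: [0.5294, 0.0369, 0.0515]
tcp_rot: [[0.995, 0.104, 0.0], [0.104, -0.995, 0.0], [0.001, -0.0, -1.0]]
contact_force: [1.6, 3.4, 3.8]
gripper_width: 0.0137
```

>>> servo_tool --pt "1 0 0.1 0 0" --pt "1 0 0.1 0 0" --pt "1 0 0.08 0 0" --pt "1 0 0 0 0"

```text
t: 36.38
tcp_pos: [0.5303, 0.0285, 0.0514]
tcp_rot: [[0.995, 0.104, 0.0], [0.104, -0.995, 0.0], [0.0, -0.0, -1.0]]
contact_force: [1.2, 3.9, 6.0]
gripper_width: 0.0141
```

```bash
python3 - <<'E'
from h import *
s=sense(); print(s["t"],s["tcp_pos"],w2b(s["tcp_pos"]),s["contact_force"]@A,s["gripper_width"])
rib("scene","s16")
E
```

```text
36.375 [0.53028454 0.02852099 0.05142578] [-0.01559953  0.00033374 -0.01117107] [ 1.06133477 -3.78693467  6.14455235] 0.014106689153748459
scene rib 135 [ 0.0006 -0.0013] [0.0544 0.0321] 7.9 0.0556
```

>>> servo_tool --pt "1 0 0.08 0 0" --pt "1 0 0.06 0 0" --pt "1 0 0 0 0"

```text
t: 36.8
tcp_pos: [0.5305, 0.0283, 0.0517]
tcp_rot: [[0.995, 0.103, 0.0], [0.103, -0.995, 0.005], [0.001, -0.005, -1.0]]
contact_force: [1.2, 38.0, 9.7]
gripper_width: 0.0142
```

Hard stop at 38 N with bay y ≈ 0, so it is home. I relax, let go, and rise straight up.

>>> servo_tool --pt "1 0 -0.12 0 0" --pt "0.4 0 0 0 0" --pt "0.2 0 0 0 0" --pt "0 0 0 0 0" --pt "0 0 0 -0.2 0" --pt "0 0 0 -0.8 0" --pt "0 0 0 -1 0" --pt "0 0 0 -1 0" --pt "0 0 0 -1 0" --pt "0 0 0 0 0"

```text
t: 38.05
tcp_pos: [0.5311, 0.0276, 0.1731]
tcp_rot: [[0.995, 0.104, 0.004], [0.104, -0.995, -0.0], [0.004, 0.001, -1.0]]
contact_force: [-0.7, -0.0, -0.3]
gripper_width: 0.0475
```

>>> servo_tool --pt "0 0 -1 0 0" --pt "0 0 -1 0 0" --pt "0 0 -1 0 0" --pt "0 0 -1 0 0" --pt "0 0 -1 0 0" --pt "0 0 -1 0 0" --pt "0 0 -1 0 0" --pt "0 0 -1 0 0" --pt "0 0 0 0 0"

```text
t: 39.17
tcp_pos: [0.5045, 0.2677, 0.1698]
tcp_rot: [[0.994, 0.106, -0.001], [0.106, -0.994, -0.001], [-0.001, 0.0, -1.0]]
contact_force: [0.7, -1.1, -0.9]
gripper_width: 0.0475
```

```bash
python3 - <<'E'
from h import *
s=sense(); print(s["t"],s["tcp_pos"],s["contact_force"],s["gripper_width"])
rib("scene","s17"); rib("top","t17"); prof("s17",.02,.03); prof("s17",-.05,-.03); prof("scene0",-.05,-.03)
P=np.load("pics/s17.npz")["W"].reshape(-1,3)
m=(abs(P[:,0]-.442)<.075)&(abs(P[:,1]+.3835)<.065)&(P[:,2]>.046)&(P[:,2]<.09); print("tray rib",P[m].mean(0).round(4),P[m][:,2].max())
a=np.load("pics/t17.npz")["im"][205:285,215:345]; b=np.load("pics/top0.npz")["im"][205:285,215:345]
c=np.load("pics/s17.npz")["im"][130:230,210:340]; d=np.load("pics/scene0.npz")["im"][130:230,210:340]
f=lambda x:cv2.resize(x,(390,290),interpolation=3)
cv2.imwrite("pics/fin.png",np.vstack([np.hstack([f(b),f(a)]),np.hstack([f(d),f(c)])])[:,:,::-1])
E
```

```text
39.175 [0.50445838 0.26767669 0.16984764] [ 0.72909728 -1.12238552 -0.88662573] 0.04746844322490872
scene rib 113 [-0.0023  0.0001] [0.0177 0.0483] 89.1 0.0553
top rib 119 [-0.0005  0.0006] [0.014  0.0493] 89.8 0.0533
-0.055 0.0036; -0.045 0.0268; -0.035 0.0249; -0.025 0.0194; -0.015 0.0201; -0.005 0.0202; 0.005 0.0196; 0.015 0.02; 0.025 0.0205; 0.035 0.0183; 0.045 0.0236; 0.055 0.018; 
-0.055 0.0061; -0.045 0.0151; -0.035 0.0195; -0.025 0.0208; -0.015 0.0209; -0.005 0.0224; 0.005 0.0214; 0.015 0.0201; 0.025 0.0206; 0.035 0.0204; 0.045 0.0016; 0.055 0.002; 
-0.055 0.0073; -0.045 0.0145; -0.035 0.0203; -0.025 0.0211; -0.015 0.0208; -0.005 0.0217; 0.005 0.0211; 0.015 0.0223; 0.025 0.0205; 0.035 0.0191; 0.045 0.0031; 0.055 0.0022; 
tray rib [ 0.4481 -0.3839  0.0583] 0.06496739419493817
```

View pics/fin.png

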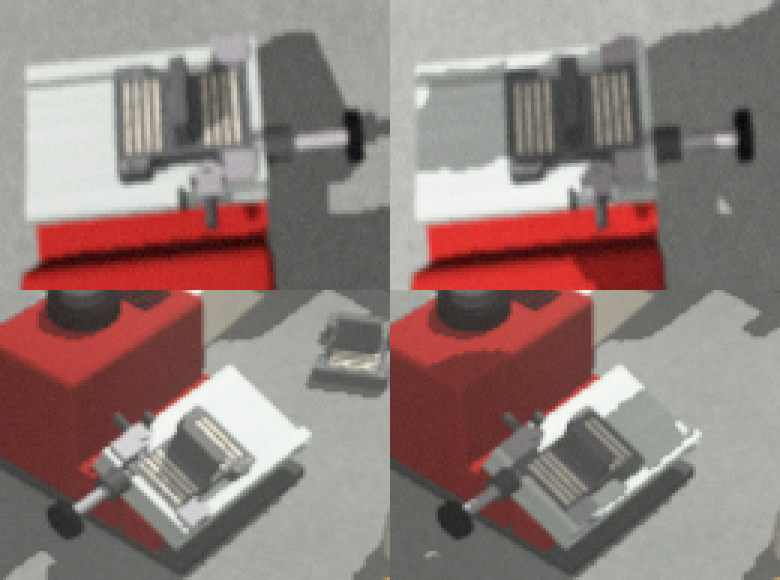

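The before/after pairs match. The fresh cassette is where the old one sat (right panels (575,110) and (585,445)). The catch stem ends at the same place, (210,228) before and (600,228) after, and the rod is back out. I hand it in.

```bash
python3 -c "
from plant import *
print(job_done())"
```

```text
the job is handed in; nothing more can be done
None
```

The filter is changed and the job is handed in at about 39 s of the 69 s allowed. No verdict was reported.

**What I did**
- I pressed the rod onto its stop (40 N), which drove the old cassette to bay y of about -59 mm.
- I put the old cassette in the tray.
- I laid the fresh cassette in the bay and slid it along +y until it hit a hard stop at 38 N, then let go and backed off.

**Last checks**
- **Fresh cassette:** the rib sits at bay y +0.1 mm (scene camera) and +0.6 mm (top camera), x between -0.5 and -2.3 mm. It lies flat, with the same height profile as the old one had.
- **Catch:** its stem looks to be in the same sprung-out place as at the start. I judged this from the pictures only, because the joint value cannot be read.
- **Old cassette:** it lies in the tray near the middle, with the rib top at 0.065 m by the scene camera. That puts its centre point at about 0.045–0.05 m.
- **Robot:** it was clear of everything, with contact force down to about 1–2 N of noise.
- **Bystanders:** I did not measure them again at the end; no move went near them.

**What went wrong or disagreed**
- **TCP height:** the reported z was about 41 mm lower than where both cameras showed the fingertips. My first push went over the knob without touching it. I used the camera value from then on, and every later contact agreed with it.
- **Laying the fresh cassette:** its lower edge first caught on the ledge, so I regripped it and laid it again.

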